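Hold the inspection torch to the open coil tower

TASK

Swing the charging dock's handle back off the torch until it clicks home in its rest, then draw the torch out of the dock's pocket, bring it level and hold it up so that it shines straight into the one coil tower that has no dust cap, with the lens about 6 cm in front of the tower's mouth. Finish still holding the torch there, in the air: do not put it down or let go, do not knock it against the coils, and leave the other things on the bench where they are.

Things in the scene. Friction and masses are not known exactly. Their poses are not given: they have to be found in the camera images.
- dock: Charging dock screwed to the bench: black base 140 (x) x 120 x 18 mm, grey leaning pocket, 37 mm square outside, 29 inside. Origin: centre of the base's underside; x: the way the torch's head leans (roughly away from the robot); z up. The pocket's axis lies in its x-z plane, rising along +x at 55 degrees above level from the pocket floor at (-30, 0, 30) mm. Handle pivots at y = +-21 to 35 mm.
- bail (a joint): Handle angle. 0: over the torch, in line with the pocket, so that it cannot come out; grows as the crossbar swings up and back over the top towards the dock's -x, to the stop at 1.833 (crossbar 20 degrees above level). Starts at 0 to 0.1. It stays where left (1 N at the crossbar moves it); from 1.2 a spring detent resists (2 to 4 N), past 1.6 it snaps home. Over 1.74 is seated.
- bail_grip (a point): Middle of the handle's crossbar, 120 mm from the hinge axis. The handle is a U of 6 mm steel wire, arms 60 mm apart; the crossbar, along the dock's y, has a round rubber sleeve 14 mm thick, 46 mm long. At 0 it is 27 mm beyond the lens.
- bail_hinge (a point): On the handle's hinge axis, midway between the pivots, at (-6, 0, 64) mm in the dock. The axis runs along the dock's y.
- torch: Aluminium inspection torch, 135 mm long, about 150 g: round barrel 26 mm in diameter from the tail to 102 mm, then a head widening to 34 mm. Origin: centre of the tail end; z runs from tail to lens. Balance point about 70 mm from the tail. It starts tail down in the pocket, the lowest 50 mm inside; the bare barrel from 50 to 102 mm can be gripped across its sides (along the dock's y).
- lens (a point): Centre of the torch's lens, 135 mm from the tail on its axis.
- pocket_mouth (a point): Centre of the mouth of the dock's pocket, on the torch's axis, 50 mm from the pocket floor.
- coil_plate: Ignition unit fixed to the bench: aluminium plate 170 x 190 mm, top 74 mm high, on posts, twin-tower coils above and below, finned regulator at its +x end. Origin: on the bench under it. The four upper towers point along its -x (roughly to the robot): axes 118 mm high, at y = -61, -25, 25, 61, mouths at x = -112 mm. The lower towers (34 mm high) are all capped and end at x = -105 mm.
- tower_open: The one upper coil tower without a dust cap: a black tube, 18 mm in diameter at the mouth, with an 11 mm bore. Origin: centre of its mouth; its -x axis points out of the mouth, level. In any of the four upper places.
- tower_cap1: Upper coil tower closed by a rubber dust cap (27 mm in diameter, 30 mm long, with a small tab, reaching 21 mm past the mouth). Origin: centre of its mouth, axes as the open tower's.
- tower_cap2: Another capped tower, the same.
- tower_cap3: Another capped tower, the same.
- tray: Bystander, leave alone: stainless parts tray 210 x 150 x 32 mm with bolts. Origin: on its underside, near the middle.
- extension: Bystander, leave alone: steel socket extension bar, 170 mm long, 18 mm thick, lying. Origin: on its underside, near the middle.
- screwdriver: Bystander, leave alone: screwdriver, 190 mm, lying. Origin: on its underside, near the middle.
- spare_coil: Bystander, leave alone: spare twin-tower ignition coil, about 135 x 58 x 34 mm, lying. Origin: on its underside, near the middle.
- tape_roll: Bystander, leave alone: roll of black tape, 84 mm across, 19 mm high. Origin: on its underside, near the middle.
- spare_plate: Bystander, leave alone: bare aluminium plate 100 x 140 x 4 mm with three round holes, lying. Origin: on its underside, near the middle.
- fluid_bottle: Bystander, leave alone: small white bottle, 32 mm across, 85 mm high, standing. Origin: on its underside, near the middle.
Not all that is in view belongs to the job. Leave any turquoise look-alike of the dock alone.

How it is judged (in metres and radians):
On the way, in this order (a step that is already met when the one before it is completed fails the run):
1. the handle is swung back and seated in its end detent, the torch still in its pocket (value of joint bail above 1.74 rad and distance of torch from where it was at the start of the episode below 0.015 m), for 0.3 s.
2. the gripped torch is drawn right out of the pocket (value of joint bail above 1.74 rad and contact force between the fingers and torch above 3 N and z of pocket_mouth in the frame of torch below -0.003 m), for 0.1 s.
At the end, for the whole second after the job is handed in: Torch held still in the fingers, touching nothing else, both ends over 80 mm above the bench; open mouth 30 to 100 mm ahead of the lens, within 15 mm of the torch's axis each way; axes within 0.2 rad; handle still seated (over 1.74) (value of joint bail above 1.74 rad and contact force between the fingers and torch above 3 N and x of tower_open in the frame of torch between -0.015 and 0.015 m and y of tower_open in the frame of torch between -0.015 and 0.015 m and z of tower_open in the frame of torch between 0.165 and 0.235 m and angle between the z axis of torch and the x axis of tower_open, either way round below 0.2 rad and height (world z) of each of torch, lens above 0.08 m and linear speed of torch below 0.03 m/s and contact force between torch and dock below 0.3 N and contact force between torch and coil_plate below 0.3 N and contact force between torch and tower_open below 0.3 N and contact force between torch and tower_cap1 below 0.3 N and contact force between torch and tower_cap2 below 0.3 N and contact force between torch and tower_cap3 below 0.3 N and contact force between torch and tray below 0.3 N and contact force between torch and extension below 0.3 N and contact force between torch and screwdriver below 0.3 N and contact force between torch and spare_coil below 0.3 N and contact force between torch and tape_roll below 0.3 N and contact force between torch and spare_plate below 0.3 N and contact force between torch and fluid_bottle below 0.3 N); the arm keeps its last pose, push and grip.
It fails at once if a bystander is shifted by more than 20 mm (distance of any of tray, extension, screwdriver, spare_coil, tape_roll, spare_plate, fluid_bottle from where it was at the start of the episode above 0.02 m).
It fails at once if the torch is knocked against the coil unit (over 3 N) (contact force between torch and coil_plate above 3 N or contact force between torch and tower_open above 3 N or contact force between torch and tower_cap1 above 3 N or contact force between torch and tower_cap2 above 3 N or contact force between torch and tower_cap3 above 3 N).
It also fails if it takes over 56 s, if anything falls off the work surface, if the arm or the gripper's body presses on something with over 40 N, if the wrist force passes 120 N, or if a joint passes its speed limit or range.

ROBOT

A 6-joint arm with a two-finger parallel gripper is mounted at the origin on the work surface. World frame = base frame: x ahead of the robot, y to its left, z up, the work surface at z = 0. Lengths are in mm, angles in rad, forces in N, time in s.
With the tool pointing down it reaches from about 300 to 775 mm from the base axis. Payload 14.6 kg.
Tool frame: the origin (TCP) lies between the finger pads; the fingertips stand manip.tip_reach ahead of it and the grasp point (between the pads) lies 5 mm behind it (manip.tip_reach is the distance from the TCP to the fingertips, in mm); z points along the fingers, y is the line along which they close (so a half turn about z gives the same grasp; the last joint's range is limited). The gripper opens to 94 mm and grips with 3 to 60 N. Pads are 16 mm wide; open, the fingers measure 119 mm over their backs; the gripper's body (75 mm by 177 mm) begins 78 mm behind the grasp point.
Start: joints at [1.081, 0.3, 1.521, -0, 1.321, -0.067], TCP at [225.67, 501.56, 219.446] pointing down, gripper open.
Joint ranges: [-3.03, 3.03], [-0.79, 2.21], [0.23, 2.52], [-1.04, 4.18], [0, 3.07], [-2.55, 2.55]. Speed limits (rad/s): [2.22, 2.22, 2.57, 3.14, 3.14, 3.14].

INTERFACE

Orientations are given as [roll, pitch, yaw] about the fixed x, y, z axes, in that order (R = Rz(yaw) Ry(pitch) Rx(roll)).
In Python, from cell import manip gives the robot as it stands. The module is installed in compiled form; this text tells all that it offers.
- The arm moves only by the shell command python3 -m creep 'ROWS' [FORCE]. ROWS is JSON, a list of rows, each a list of 3 entries, a list of its own where there are three numbers: the opening, from -1 (shut) to 1 (fully open), then the shift along the tool's x, y, z in cm, then the turn about the tool's z in units of 5 degrees (1.0 is 5 degrees). In form: [[grip, [tx, ty, tz], roll], ...]. A call has 1 to 12 rows; each row is the pose to reach, as a shift and turn from the pose commanded when the call began, along the tool's axes at that moment; what a row does not reach only later rows make up. A row lasts 1/10 s, in which the tool goes at most 50 mm and 8.59 degrees, less where a joint would pass 70% of its speed; a pose out of reach is approached as far as the arm can. A call with a gripper value outside its range is refused whole. The fingers move at their own pace and stop on an object; FORCE is the grip in N (left out, the last holds). Time passes only in rows, so rows that repeat a pose let the fingers close. It gives the time, the measured TCP pose, the force, the opening and the grip force at its end, in the units of the state.
- manip.read_state(): the state, without advancing time (a new reading comes with each control period).
- manip.camera(name): name is "scene" or "top" or "wrist"; returns the picture (480x640x3 uint8, red, green, blue); there is no depth.
- manip.camera_params(name): a dict with "fovy" (degrees; the focal length in pixels is half the picture's height over the tangent of half this angle, whatever the lens; pixels are square), "cx", "cy" (the principal point, pixels), "origin" and "attitude" of the camera in the world. Camera axes: x right, y down, z forward; pixel columns grow to the right and rows downward; lengths in mm; the calibration is good to about 2 mm. A picture is of the moment at which its call begins: read the wrist's pose just before it. camera_params takes no time and is no camera call; for the wrist camera it gives the pose at the moment of the call.
- manip.sign_off(): hands the job in; it is judged then, once.
The state is a dict: "clock": time; "joints": joint angles; "qd": joint speeds; "effort": joint torques, N m; "eef_pos": TCP position; "eef_rot": TCP orientation; "wrist_force": force on the tool from outside, world axes, zero at the start; "moment": the same for the moment, N m; "finger_gap": finger opening in mm; "finger_force": force on a finger pad.
Only numpy, scipy, OpenCV 4.12 (cv2) and the standard library are available. Lean on these libraries where they do the work, as an engineer would, in place of code of your own. Each camera call takes 0.05 s, during which the arm holds its last target. There are 200 camera calls.

## Working session

There is one attempt and no reset: what is moved stays moved. The work goes in short steps, Python scripts to look and compute and a shell command to move; the robot and the scene stay as the last step left them, time stands still between calls to the robot, and variables do not carry over. Pictures are saved under pics/ and viewed, at most 10 in all, crops included, and the job is handed in when it is done.

```bash
mkdir -p pics; ls; python3 - <<'E'
from cell import manip
import cv2,json
for n in ["scene","top"]:
    cv2.imwrite(f"pics/{n}0.png",manip.camera(n)[:,:,::-1])
for n in ["scene","top","wrist"]:
    print(n,manip.camera_params(n))
print(manip.read_state(),manip.tip_reach)
E
```

```text
pics
scene {'fovy': 45.5775175893231, 'cx': 315.35701955467187, 'cy': 245.6003193843502, 'origin': array([1223.08178395,  885.96436733,  821.36081916]), 'attitude': array([-2.13222514,  0.00269817,  2.50355084])}
top {'fovy': 49.8466666149099, 'cx': 325.55630054574254, 'cy': 230.7236282329931, 'origin': array([ 446.20712596,  -16.20783927, 1369.17680549]), 'attitude': array([-3.04141681,  0.01061348, -1.60001926])}
wrist {'fovy': 63.009105466393244, 'cx': 317.0661610573704, 'cy': 238.4963326334269, 'origin': array([150.62533787, 535.1726366 , 383.6816279 ]), 'attitude': array([2.85354080e+00, 7.81769145e-04, 1.14823631e+00])}
{'clock': 0.1, 'joints': array([ 1.08139369e+00,  3.00433807e-01,  1.52149410e+00,  1.04285217e-06,
        1.32071043e+00, -6.65768784e-02]), 'qd': array([ 0.00096571,  0.00015117, -0.00199179,  0.00081564, -0.00047347,
       -0.00067586]), 'effort': array([-1.16041218e-03, -5.32639503e+01, -3.53289735e+01,  7.08821020e-02,
        2.34361592e-02, -5.37513790e-05]), 'eef_pos': array([225.57637676, 501.37785099, 218.94357666]), 'eef_rot': array([-3.14054936e+00, -7.05743565e-05,  2.71876660e+00]), 'wrist_force': array([-0.26676102,  0.20697366,  0.16143151]), 'moment': array([ 0.05151934, -0.01919632, -0.00548568]), 'finger_force': 0.0, 'finger_gap': 93.73047273430149} 14.0
```

View pics/scene0.png

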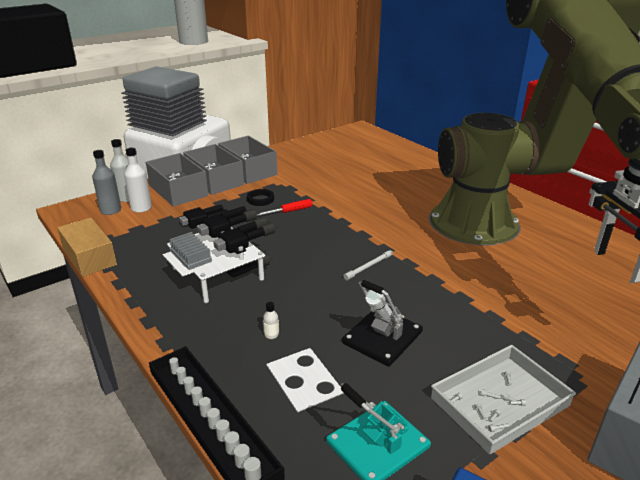

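View pics/top0.png

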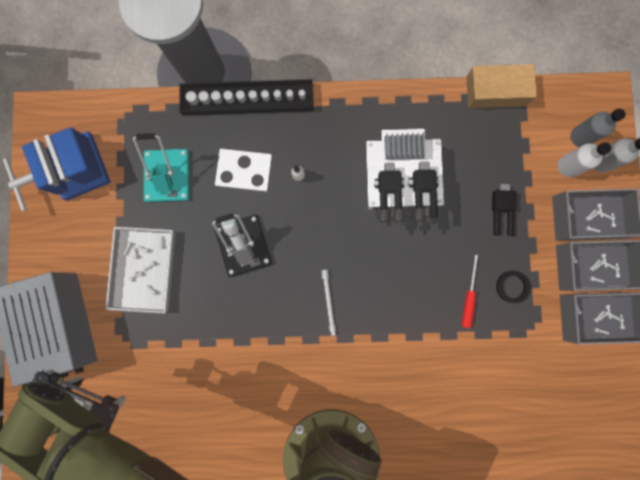

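The black dock with the torch is at top (243,243) and scene (382,330). The turquoise look-alike is at top (166,175). For the coils, the plate is at top (405,175) and the spare coil at (504,205). I'm choosing the black dock and checking it in a close crop, along with the towers.

```bash
python3 - <<'E'
import cv2,numpy as np
t=cv2.imread("pics/top0.png");s=cv2.imread("pics/scene0.png")
a=cv2.resize(t[200:285,200:285],(400,400),interpolation=cv2.INTER_CUBIC)
b=cv2.resize(t[150:235,360:445],(400,400),interpolation=cv2.INTER_CUBIC)
c=cv2.resize(s[270:370,335:435],(400,200*2),interpolation=cv2.INTER_CUBIC)
d=cv2.resize(s[190:290,170:290],(400,333),interpolation=cv2.INTER_CUBIC)
cv2.imwrite("pics/c1.png",np.hstack([a,b]))
d=cv2.copyMakeBorder(d,0,67,0,0,cv2.BORDER_CONSTANT)
cv2.imwrite("pics/c2.png",np.hstack([c,d]))
E
```

```text
(no output)
```

View pics/c1.png

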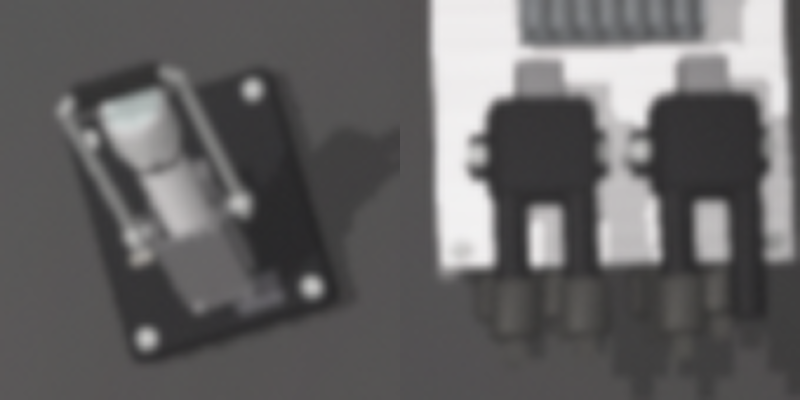

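View pics/c2.png

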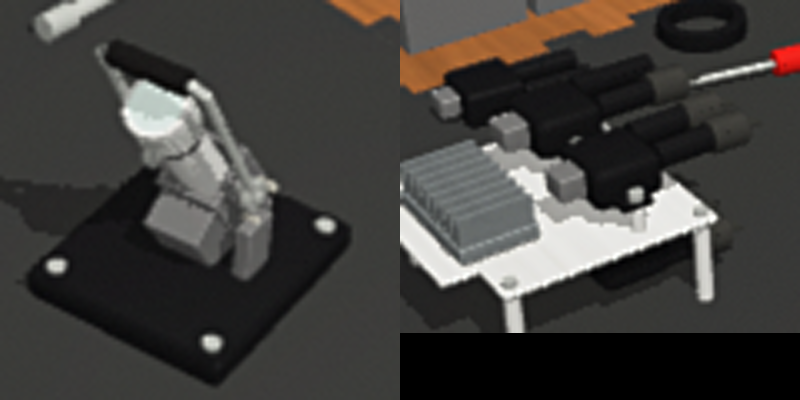

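c1 and c2 show the chosen dock: black base, torch and handle over the lens. Its screws are in crop c1 at about (253,90), (312,286), (147,339) and (90,138). The towers at c1 x≈512, 585 and 680 have brownish caps. The rightmost one, at about (748,318), is plain black with no cap, so it is the open one (the y = -61 slot).

```bash
cat > h.py <<'E'
import numpy as np,cv2
from scipy.spatial.transform import Rotation as R
from cell import manip
def ray(n,uv,p=None):
    p=p or manip.camera_params(n); f=240/np.tan(np.radians(p['fovy']/2))
    d=np.array([(uv[0]-p['cx'])/f,(uv[1]-p['cy'])/f,1.])
    return np.array(p['origin']),R.from_euler('xyz',p['attitude']).as_matrix()@d
def onz(n,uv,z,p=None):
    o,d=ray(n,uv,p); return o+d*(z-o[2])/d[2]
def proj(n,P,p=None):
    p=p or manip.camera_params(n); f=240/np.tan(np.radians(p['fovy']/2))
    c=R.from_euler('xyz',p['attitude']).as_matrix().T@(np.array(P)-p['origin'])
    return np.array([p['cx']+f*c[0]/c[2],p['cy']+f*c[1]/c[2]])
def tri(*rays):
    A=sum(np.eye(3)-np.outer(d,d)/(d@d) for o,d in rays); b=sum((np.eye(3)-np.outer(d,d)/(d@d))@o for o,d in rays)
    return np.linalg.solve(A,b)
E
python3 - <<'E'
from h import *
np.set_printoptions(precision=1,suppress=True)
k=85/400
def pt(u,v,ox,oy):return (ox+(u+.5)*k-.5,oy+(v+.5)*k-.5)
S=[(253,90),(312,286),(147,339),(90,138)]
P=[onz('top',pt(u,v,200,200),20) for u,v in S]
for p in P: print(p)
c=np.mean(P,0); x=(P[0]-P[1]+P[3]-P[2])[:2]; print('dock',c,'yaw',np.arctan2(x[1],x[0]), np.linalg.norm(P[0]-P[1]),np.linalg.norm(P[0]-P[3]))
# scene screws for check
for u,v in [(57,266),(212,343),(325,226)]:
    print('sc',onz('scene',(335+(u+.5)/4-.5,270+(v+.5)/4-.5),20))
a=onz('top',pt(115,70,200,200),162);print('bar',a)
print('bar tri',tri(ray('top',pt(115,72,200,200)),ray('scene',(335+150/4,270+64/4))))
# plate
im=cv2.imread('pics/top0.png');hsv=cv2.cvtColor(im,cv2.COLOR_BGR2HSV)
m=((hsv[...,2]>205)&(hsv[...,1]<40)).astype(np.uint8);m[:125]=0;m[225:]=0;m[:,:350]=0;m[:,:][:,460:]=0
ys,xs=np.nonzero(m);r=cv2.minAreaRect(np.c_[xs,ys].astype(np.float32));bx=cv2.boxPoints(r);print(r)
B=[onz('top',b,74) for b in bx]
for b in B: print('plate',b)
for n,q in [('mouth',(748,318)),('cap3',(680,330)),('cap2',(584,330)),('cap1',(514,335))]:
    z=118; print(n,onz('top',pt(q[0]-400,q[1],360,150),z))
for n,uv in [('ext',(331,300)),('scrdrv',(471,310)),('bottle',(298,173)),('sp',(243,170))]: print(n,onz('top',uv,10))
E
```

```text
[619.7 183.4  20. ]
[509.  152.3  20. ]
[482.4 244.4  20. ]
[595.4 275.1  20. ]
dock [551.6 213.8  20. ] yaw 0.2697271178223154 114.962502000616 94.84108506107238
sc [622.5 190.8  20. ]
sc [596.9 282.6  20. ]
sc [486.6 252.   20. ]
bar [613.7 231.6 162. ]
bar tri [608.8 232.8 169.1]
((404.0784912109375, 166.93296813964844), (75.1222152709961, 73.8003158569336), 88.15238952636719)
plate [ 832.  -117.6   74. ]
plate [ 832.1 -306.8   74. ]
plate [ 637.5 -303.    74. ]
plate [ 637.2 -116.5   74. ]
mouth [ 597.5 -270.5  118. ]
cap3 [ 592.3 -235.1  118. ]
cap2 [ 593.8 -185.5  118. ]
cap1 [ 592.3 -149.3  118. ]
ext [401.1 -14.7  10. ]
scrdrv [ 364.9 -377.3   10. ]
bottle [740.6  63.4  10. ]
sp [753.5 210.7  10. ]
```

```bash
cat >> h.py <<'E'
def go(xyz,yaw):
    "shift in cm along tool axes and turn units from present pose to the target TCP"
    s=manip.read_state(); M=R.from_euler('xyz',s['eef_rot']).as_matrix()
    t=M.T@(np.array(xyz)-s['eef_pos'])/10; cur=np.arctan2(M[1,0],M[0,0])
    dy=(yaw-cur+np.pi)%(2*np.pi)-np.pi
    print('clock',s['clock'],'tcp',s['eef_pos'].round(1),'shift cm',t.round(2),'turn',round(-np.degrees(dy)/5,2),'gap',round(s['finger_gap'],1))
DO=np.array([553.,216.]);DY=.27
def dock(x,y,z): 
    c,s=np.cos(DY),np.sin(DY); return np.array([DO[0]+c*x-s*y,DO[1]+s*x+c*y,z])
E
python3 -c "
from h import *
go(dock(20,0,300),DY+np.pi/2)"
```

```text
clock 0.1 tcp [225.6 501.4 218.9] shift cm [-43.11 -11.32  -8.1 ] turn 10.06 gap 93.7
```

```bash
python3 -m creep '[[1,[-21,-5,-8.1],5],[1,[-43.1,-11.3,-8.1],10],[1,[-43.1,-11.3,-8.1],10],[1,[-43.1,-11.3,-8.1],10],[1,[-43.1,-11.3,-8.1],10],[1,[-43.1,-11.3,-8.1],10],[1,[-43.1,-11.3,-8.1],10],[1,[-43.1,-11.3,-8.1],10],[1,[-43.1,-11.3,-8.1],10],[1,[-43.1,-11.3,-8.1],10],[1,[-43.1,-11.3,-8.1],10],[1,[-43.1,-11.3,-8.1],10]]'; python3 - <<'E'
from h import *
go(dock(20,0,300),DY+np.pi/2)
p=manip.camera_params('wrist');im=manip.camera('wrist');cv2.imwrite('pics/w1.png',im[:,:,::-1])
import pickle;pickle.dump(p,open('w1.pkl','wb'));print(p)
for q in [(57.5,46,20),(57.5,-46,20),(-57.5,46,20),(-57.5,-46,20),(63,0,162),(47,0,140)]: print(q,proj('wrist',dock(*q),p).round(1))
E
```

```text
clock: 1.3
eef_pos: [571.6, 222.4, 300.0]
eef_rot: [-3.141, -0.0, 1.847]
wrist_force: [-0.6, 1.1, -0.4]
finger_gap: 93.7
finger_force: 0.0
clock 1.3 tcp [571.6 222.4 300. ] shift cm [-0.12  0.04  0.  ] turn 0.07 gap 93.7
{'fovy': 63.009105466393244, 'cx': 317.0661610573704, 'cy': 238.4963326334269, 'origin': array([549.86875394, 301.88321322, 464.76803694]), 'attitude': array([2.85384739e+00, 6.36800383e-04, 2.76269154e-01])}
(57.5, 46, 20) [350.8 158. ]
(57.5, -46, 20) [348.4 237. ]
(-57.5, 46, 20) [247.8 157.3]
(-57.5, -46, 20) [251.2 236.4]
(63, 0, 162) [370.4 231.7]
(47, 0, 140) [348.4 224.7]
```

View pics/w1.png

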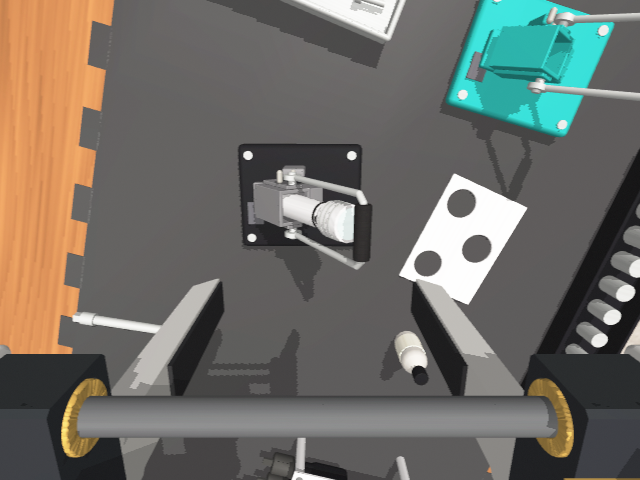

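w1: the dock base screws are at (248,155), (352,155) and (252,238), and the crossbar sleeve is centred near (362,233). The lens is at about (345,223). The dock pose prediction holds to about 1 px, and the bar is a little back from 0.

```bash
python3 - <<'E'
from h import *
import pickle
np.set_printoptions(precision=1,suppress=True)
p=pickle.load(open('w1.pkl','rb'));im=cv2.imread('pics/w1.png');g=cv2.cvtColor(im,cv2.COLOR_BGR2GRAY)
P=[]
for u,v in [(352,155),(252,238),(248,155)]:
    w=g[v-6:v+7,u-6:u+7].astype(float); w=np.where(w>140,w,0); yy,xx=np.mgrid[v-6:v+7,u-6:u+7]
    c=((w*xx).sum()/w.sum(),(w*yy).sum()/w.sum()); P.append(onz('wrist',c,20,p)); print(c,P[-1])
c=(P[0]+P[1])/2; x=P[0]-P[2]; y=P[2]-P[1]
yaw=(np.arctan2(x[1],x[0])+np.arctan2(y[1],y[0])-np.pi/2)/2; print('dock',c,yaw,np.linalg.norm(x),np.linalg.norm(y))
m=(g<40).astype(np.uint8);m[:200]=0;m[266:]=0;m[:,:354]=0;m[:,376:]=0
ys,xs=np.nonzero(m[205:262]);r=cv2.minAreaRect(np.c_[xs,ys+205].astype(np.float32));print(r)
o,d=ray('wrist',r[0],p)
# intersect with dock's plane circle
cc,s=np.cos(yaw),np.sin(yaw)
for a in np.arange(-.02,.14,.02):
    q=np.array([-6+120*np.cos(.96+a),0,64+120*np.sin(.96+a)])
    w=np.array([c[0]+cc*q[0],c[1]+s*q[0],q[2]]); print(round(a,2),w,proj('wrist',w,p))
E
```

```text
(np.float64(351.28611809045225), np.float64(155.14497487437185)) [595.8 278.8  20. ]
(np.float64(251.31754426304897), np.float64(237.37127308959913)) [510.3 155.3  20. ]
(np.float64(247.5085536547434), np.float64(154.89996889580092)) [484.4 247.5  20. ]
dock [553. 217.  20.] 0.2734725730146548 115.63730555597658 95.75498277201548
((362.0, 232.5), (16.0, 55.0), 0.0)
-0.02 [615.4 234.5 160.9] [372.8 229.9]
0.0 [613.5 234.  162.3] [370.6 230.3]
0.02 [611.6 233.4 163.7] [368.4 230.8]
0.04 [609.7 232.9 165. ] [366.1 231.2]
0.06 [607.7 232.3 166.3] [363.7 231.6]
0.08 [605.7 231.8 167.5] [361.2 232. ]
0.1 [603.7 231.2 168.7] [358.8 232.4]
0.12 [601.7 230.7 169.8] [356.2 232.8]
```

```bash
sed -i 's/DO=np.array.*/DO=np.array([553.,217.]);DY=.2735/' h.py; cat >> h.py <<'E'
def bar(a): return dock(-6+120*np.cos(.96+a),0,64+120*np.sin(.96+a))
E
python3 -c "
from h import *
b=bar(.075); b[2]=173
go(b,DY+np.pi/2)"
```

```text
clock 1.35 tcp [571.5 222.6 300.3] shift cm [-0.06  3.6  12.73] turn 0.04 gap 93.9
```

```bash
python3 -m creep '[[-0.15,[0,3.6,3],0],[-0.15,[0,3.6,6],0],[-0.15,[0,3.6,8],0],[-0.15,[0,3.6,8],0],[-0.15,[0,3.6,8],0],[-0.15,[0,3.6,10],0],[-0.15,[0,3.6,12.7],0],[-0.15,[0,3.6,12.7],0],[-0.15,[0,3.6,12.7],0]]'; python3 - <<'E'
from h import *
np.set_printoptions(precision=1,suppress=True)
b=bar(.075); b[2]=173
go(b,DY+np.pi/2)
p=manip.camera_params('wrist');im=manip.camera('wrist')
cv2.imwrite('pics/w2.png',im[100:480,120:540,::-1]); print(proj('wrist',bar(.075),p))
E
```

```text
clock: 2.25
eef_pos: [607.3, 231.8, 175.5]
eef_rot: [3.14, -0.0, 1.846]
wrist_force: [0.5, -0.2, 1.0]
finger_gap: 39.5
finger_force: 0.0
clock 2.25 tcp [607.3 231.8 175.5] shift cm [ 0.  -0.1  0.2] turn 0.02 gap 39.5
[313.6 299.8]
```

View pics/w2.png

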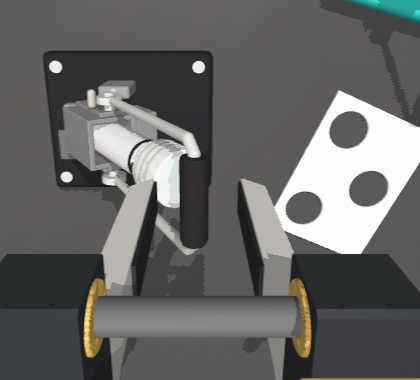

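w2: the crossbar, at crop (195,200), sits centred between the open fingers and the torch head is clear. Closing on it and swinging it back.

```bash
python3 -m creep '[[-1,[0,0,0],0],[-1,[0,0,0],0],[-1,[0,0,0],0],[-1,[0,0,0],0],[-1,[0,-0.7,-0.4],0],[-1,[0,-1.8,-0.9],0],[-1,[0,-2.9,-1.25],0],[-1,[0,-4.1,-1.5],0],[-1,[0,-5.3,-1.65],0],[-1,[0,-6.5,-1.7],0],[-1,[0,-7.7,-1.6],0],[-1,[0,-8.85,-1.35],0]]' 15
```

```text
clock: 3.5
eef_pos: [521.6, 207.5, 188.0]
eef_rot: [3.139, -0.0, 1.846]
wrist_force: [1.8, 1.3, 2.7]
finger_gap: 13.4
finger_force: 15.0
```

```bash
python3 -m creep '[[-1,[0,-1.15,0.35],0],[-1,[0,-2.3,0.8],0],[-1,[0,-3.35,1.35],0],[-1,[0,-4.35,2],0],[-1,[0,-5.3,2.75],0],[-1,[0,-6.1,3.6],0],[-1,[0,-6.9,4.5],0],[-1,[0,-7.55,5.5],0],[-1,[0,-8.15,6.55],0],[-1,[0,-8.6,7.8],0],[-1,[0,-8.65,8.1],0],[-1,[0,-8.65,8.1],0]]' 15; python3 - <<'E'
from h import *
go(bar(1.833)+[0,0,6],DY+np.pi/2)
p=manip.camera_params('wrist');im=manip.camera('wrist')
cv2.imwrite('pics/w3.png',im[:,:,::-1])
E
```

```text
clock: 4.7
eef_pos: [438.3, 183.9, 106.2]
eef_rot: [-3.141, -0.0, 1.846]
wrist_force: [-4.1, 0.1, 11.7]
finger_gap: 13.6
finger_force: 15.0
clock 4.7 tcp [438.3 183.9 106.2] shift cm [ 0.09  0.06 -0.48] turn 0.02 gap 13.6
```

View pics/w3.png

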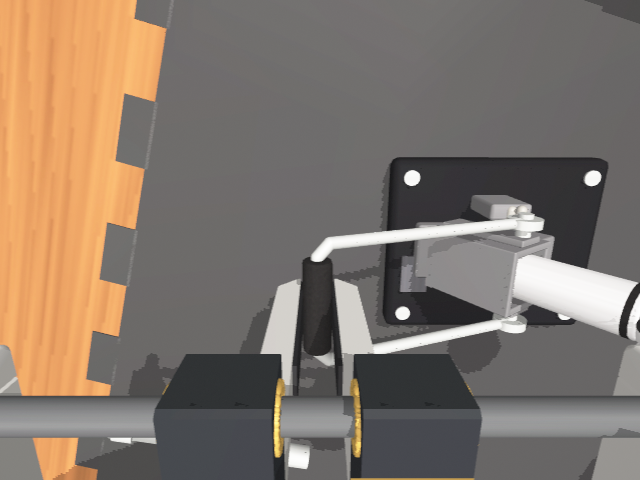

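w3: the crossbar at (317,305) lies well back of the pocket, with 11.7 N reacting upwards, so it's pressed on the stop. Releasing and rising.

```bash
python3 -m creep '[[-1,[0,0,0],0],[-1,[0,0,0],0],[-0.1,[0,0,0],0],[-0.1,[0,0,0],0],[-0.1,[0,0,0],0],[-0.1,[0,0,-3],0],[-0.1,[0,0,-6],0],[-0.1,[0,0,-10],0],[-0.1,[0,0,-14],0],[-0.1,[0,0,-14],0]]'; python3 - <<'E'
from h import *
b=dock(13.6,0,170); go(b,DY+np.pi)
p=manip.camera_params('wrist');im=manip.camera('wrist');g=cv2.cvtColor(im,cv2.COLOR_RGB2GRAY)
for a in (1.6,1.74,1.78,1.833): print(a,proj('wrist',bar(a),p).round(1))
u,v=proj('wrist',bar(1.833),p).astype(int)
m=(g<40).astype(np.uint8); n,l,st,c=cv2.connectedComponentsWithStats(m)
for i in range(1,n):
    if st[i,4]>150 and abs(c[i]-[u,v]).max()<60: print(st[i],c[i].round(1))
cv2.imwrite('pics/w4.png',im[:,:,::-1])
E
```

```text
clock: 5.75
eef_pos: [440.0, 184.3, 250.6]
eef_rot: [3.134, -0.0, 1.846]
wrist_force: [-0.5, 0.4, -1.0]
finger_gap: 41.9
finger_force: 0.0
clock 5.75 tcp [440.  184.3 250.6] shift cm [ 0.07 13.06  8.16] turn -17.98 gap 41.9
1.6 [330.  234.8]
1.74 [318.9 229.7]
1.78 [316.4 228.3]
1.833 [313.5 226.4]
[359 192  10  60 258] [361.6 220.7]
```

```bash
python3 - <<'E'
import cv2
g=cv2.imread('pics/w4.png',0)
for v in (215,228,240): print(v,g[v,285:375].tolist())
print(g[180:280:2,314].tolist())
E
```

```text
215 [98, 99, 99, 99, 99, 99, 99, 98, 99, 98, 99, 98, 98, 99, 99, 98, 99, 99, 99, 98, 77, 34, 42, 45, 46, 47, 49, 51, 52, 52, 51, 51, 50, 48, 47, 45, 39, 71, 98, 98, 98, 97, 99, 98, 98, 97, 98, 98, 97, 97, 98, 98, 97, 97, 98, 98, 98, 98, 97, 97, 98, 98, 98, 97, 98, 98, 98, 97, 97, 89, 73, 73, 74, 73, 57, 24, 28, 30, 31, 34, 34, 36, 35, 34, 63, 89, 95, 98, 96, 94]
228 [97, 97, 97, 98, 98, 98, 98, 97, 97, 98, 98, 98, 98, 98, 98, 98, 97, 97, 97, 97, 77, 33, 37, 45, 47, 49, 49, 51, 51, 50, 50, 49, 48, 45, 44, 42, 38, 55, 72, 73, 73, 73, 73, 73, 73, 73, 73, 73, 74, 72, 73, 73, 73, 72, 73, 72, 73, 85, 98, 87, 73, 85, 97, 97, 97, 97, 97, 97, 97, 97, 87, 73, 73, 63, 39, 27, 33, 37, 40, 42, 44, 45, 41, 49, 96, 125, 130, 130, 128, 127]
240 [97, 88, 73, 72, 73, 73, 73, 73, 85, 98, 98, 97, 97, 97, 98, 97, 98, 97, 97, 98, 81, 44, 40, 45, 48, 49, 51, 53, 52, 51, 51, 49, 47, 44, 42, 40, 37, 70, 98, 98, 97, 97, 97, 98, 98, 99, 98, 98, 98, 97, 97, 97, 97, 97, 97, 96, 97, 97, 97, 97, 97, 97, 96, 96, 96, 97, 96, 97, 97, 96, 86, 72, 71, 57, 25, 30, 35, 39, 41, 43, 45, 45, 45, 44, 45, 44, 44, 44, 44, 44]
[99, 99, 99, 100, 99, 99, 160, 234, 248, 247, 93, 50, 51, 50, 50, 51, 51, 50, 52, 53, 51, 50, 50, 50, 50, 52, 51, 49, 50, 52, 51, 51, 51, 51, 49, 48, 49, 49, 185, 211, 108, 97, 97, 96, 97, 97, 97, 97, 97, 96]
```

The sleeve spans columns 305–322, centred at 313.6. That matches the 1.833 rad prediction (313.5), so the handle is seated. Now to the torch.

```bash
python3 -m creep '[[0.06,[0,2,3],-1.7],[0.06,[0,4,5],-3.4],[0.06,[0,6,5],-5.1],[0.06,[0,8,5],-6.8],[0.06,[0,10,5],-8.5],[0.06,[0,12,5],-10.2],[0.06,[0,13.1,5],-11.9],[0.06,[0,13.1,5],-13.6],[0.06,[0,13.1,5],-15.3],[0.06,[0,13.1,5],-17],[0.06,[0,13.1,5],-18],[0.06,[0,13.1,5],-18]]'; python3 - <<'E'
from h import *
b=dock(13.6,0,97.5); go(b,DY+np.pi)
p=manip.camera_params('wrist');im=manip.camera('wrist');cv2.imwrite('pics/w5.png',im[:,:,::-1])
for s in (60,76,95,135): print(s,proj('wrist',dock(-30+s*.5736,0,30+s*.8192),p).round(1))
E
```

```text
clock: 7.0
eef_pos: [564.1, 219.3, 194.1]
eef_rot: [-3.142, -0.003, -2.865]
wrist_force: [-0.0, 0.3, 0.6]
finger_gap: 49.9
finger_force: 0.0
clock 7.0 tcp [564.1 219.3 194.1] shift cm [-0.25  0.08  9.66] turn 0.04 gap 49.9
60 [319.  229.3]
76 [319.  246.5]
95 [319.  268.6]
135 [319.1 322. ]
```

View pics/w5.png

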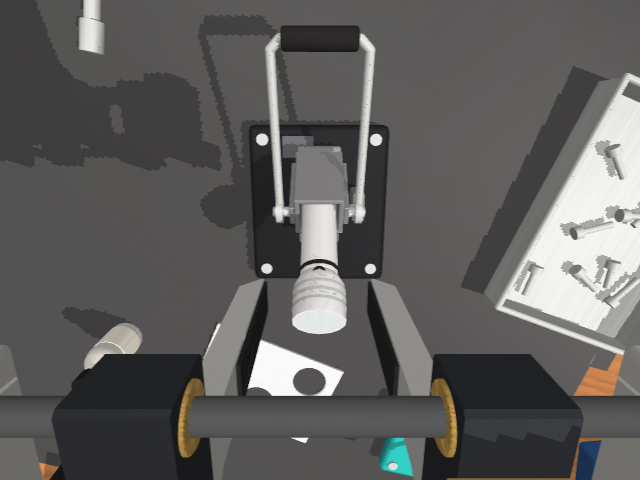

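w5: the torch axis runs up column 319, as predicted, with its head at (319,310) centred between the fingers and the handle seated behind. Descending, gripping, then drawing along the axis.

```bash
python3 -m creep '[[0.06,[-0.25,0.1,3],0],[0.06,[-0.25,0.1,6],0],[0.06,[-0.25,0.1,8.5],0],[0.06,[-0.25,0.1,9.65],0],[0.06,[-0.25,0.1,9.65],0],[-1,[-0.25,0.1,9.65],0],[-1,[-0.25,0.1,9.65],0],[-1,[-0.25,0.1,9.65],0],[-1,[-0.25,0.1,9.65],0],[-1,[-0.25,0.1,9.65],0],[-1,[-0.25,0.1,9.65],0]]' 25
```

```text
clock: 8.15
eef_pos: [567.2, 221.3, 100.3]
eef_rot: [3.141, 0.002, -2.866]
wrist_force: [0.4, -0.5, 6.2]
finger_gap: 25.2
finger_force: 25.0
```

```bash
python3 -m creep '[[-1,[-0.45,0,-0.65],0],[-1,[-0.9,0,-1.3],0],[-1,[-1.35,0,-1.95],0],[-1,[-1.8,0,-2.55],0],[-1,[-2.25,0,-3.2],0],[-1,[-2.7,0,-3.85],0],[-1,[-3.1,0,-4.45],0],[-1,[-3.55,0,-5.1],0],[-1,[-4.0,0,-5.7],0],[-1,[-4.0,0,-5.7],0],[-1,[-4.0,0,-5.7],0]]'; python3 - <<'E'
from h import *
go(dock(13.6+40,0,97.5+57),DY+np.pi)
im=manip.camera('scene'); p0=proj('scene',dock(30,0,120)).astype(int); print(p0)
x,y=p0; cv2.imwrite('pics/s6.png',cv2.resize(im[y-100:y+100,x-130:x+130,::-1],None,fx=3,fy=3,interpolation=cv2.INTER_CUBIC))
E
```

```text
clock: 9.25
eef_pos: [605.3, 232.0, 156.3]
eef_rot: [3.142, -0.0, -2.866]
wrist_force: [-0.5, 0.1, -1.5]
finger_gap: 25.6
finger_force: 25.0
clock 9.25 tcp [605.3 232.  156.3] shift cm [ 0.08 -0.03  0.18] turn 0.02 gap 25.6
[376 299]
```

View pics/s6.png

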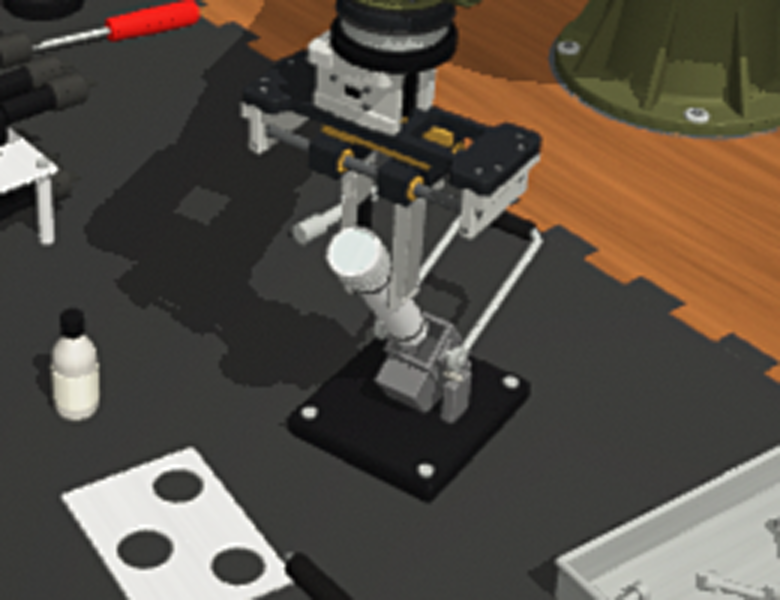

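s6: the torch is clear of the pocket in the fingers, with the lens at crop (358,253), and the handle rests back. There's no row for tilting the tool, so I'll carry it over free mat and level it by pressing the tail lightly on the mat with a light grip.

```bash
python3 -c "
from h import *
go([430,-180,190],np.pi)"; python3 -m creep '[[-1,[-0.9,0,-1.3],0],[-1,[-2,0,-3.4],0],[-1,[-2,0,-3.4],0]]'; python3 -c "
from h import *
go([430,-180,180],np.pi)"
```

```text
clock 9.3 tcp [605.1 231.9 156.1] shift cm [ 28.05 -34.88  -3.37] turn 3.15 gap 25.2
clock: 9.6
eef_pos: [625.8, 237.8, 192.7]
eef_rot: [3.142, 0.004, -2.866]
wrist_force: [-1.2, 1.1, -1.1]
finger_gap: 25.4
finger_force: 25.0
clock 9.6 tcp [625.8 237.8 192.7] shift cm [ 30.2  -34.88   1.14] turn 3.15 gap 25.4
```

```bash
python3 -m creep '[[-1,[2,-2.3,0],0.2],[-1,[5,-5.8,0],0.5],[-1,[8,-9.2,0],0.8],[-1,[11,-12.7,0],1.1],[-1,[14,-16.2,0],1.4],[-1,[17,-19.6,0],1.7],[-1,[20,-23.1,0],2],[-1,[23,-26.6,0],2.3],[-1,[26,-30,0],2.6],[-1,[28.5,-33,0],2.9],[-1,[30.2,-34.9,0],3.15],[-1,[30.2,-34.9,0],3.15]]'; python3 - <<'E'
from h import *
go([430,-180,90],np.pi)
for n in('wrist','scene'):
    im=manip.camera(n);cv2.imwrite(f'pics/{n}7.png',im[:,:,::-1])
import pickle;p=manip.camera_params('wrist');pickle.dump(p,open('w7.pkl','wb'))
for y in(-61,-25,25,61): print(proj('wrist',[611,-208+y,118],p),proj('wrist',[590,-208+y,118],p))
s=manip.read_state()['eef_pos']
for d in (0,59,-76): print(proj('wrist',s+[.5736*d,0,.8192*d-5],p),proj('scene',s+[.5736*d,0,.8192*d-5]))
E
```

```text
clock: 10.8
eef_pos: [426.9, -182.3, 189.5]
eef_rot: [3.142, -0.001, 3.138]
wrist_force: [0.6, 0.1, -1.8]
finger_gap: 25.2
finger_force: 25.0
clock 10.8 tcp [ 426.9 -182.3  189.5] shift cm [-0.31  0.23  9.95] turn -0.04 gap 25.2
[202.47184024 481.21093002] [200.16094572 459.45063509]
[249.17099673 481.17607699] [247.80010486 459.41675084]
[314.01927954 481.1276787 ] [313.95347296 459.36969802]
[360.70165242 481.0928382 ] [361.57516616 459.33582619]
[317.88843349 303.06858052] [317.3700831  179.63670165]
[318.19450021 439.95548895] [306.4575079 165.5533998]
[317.63617406 190.24673112] [330.52210443 196.61013669]
```

```bash
python3 -m creep '[[-1,[0,0,2],0],[-1,[0,0,5],0],[-1,[0,0,8],0],[-1,[0,0,9.5],0],[-1,[0,0,10],0],[-1,[0,0,10],0],[-1,[0,0,10],0]]' 25; python3 -m creep '[[-1,[0,0,0],0],[-1,[0,0,0],0]]' 8
```

```text
clock: 11.6
eef_pos: [429.3, -180.3, 91.2]
eef_rot: [-3.141, 0.001, -3.14]
wrist_force: [0.8, 0.2, -1.2]
finger_gap: 25.4
finger_force: 25.0
clock: 11.8
eef_pos: [429.1, -180.6, 91.1]
eef_rot: [-3.141, 0.001, -3.141]
wrist_force: [-0.2, 0.1, -1.6]
finger_gap: 25.5
finger_force: 8.0
```

```bash
python3 -m creep '[[-1,[0,0,0.7],0],[-1,[0,0,1.35],0],[-1,[-0.4,0,1.6],0],[-1,[-0.8,0,1.8],0],[-1,[-1.2,0,2.05],0],[-1,[-1.5,0,2.35],0],[-1,[-1.85,0,2.65],0],[-1,[-2.2,0,2.95],0],[-1,[-2.2,0,2.95],0]]'; python3 -c "
from h import *
im=manip.camera('wrist');cv2.imwrite('pics/w8.png',im[:,:,::-1])"
```

```text
clock: 12.7
eef_pos: [451.1, -180.4, 60.6]
eef_rot: [3.141, -0.0, -3.141]
wrist_force: [1.3, 0.0, 0.8]
finger_gap: 25.9
finger_force: 8.0
```

```bash
python3 -m creep '[[-1,[-0.45,0,0.5],0],[-1,[-0.9,0,1.05],0],[-1,[-1.25,0,1.65],0],[-1,[-1.6,0,2.25],0],[-1,[-1.8,0,2.7],0],[-1,[-1.95,0,3.15],0],[-1,[-2.05,0,3.45],0],[-1,[-2.1,0,3.7],0],[-1,[-2.1,0,3.7],0],[-1,[-2.1,0,3.7],0]]'
```

```text
clock: 13.75
eef_pos: [471.7, -180.5, 24.0]
eef_rot: [3.142, -0.0, -3.141]
wrist_force: [-0.9, -0.8, -0.3]
finger_gap: 25.5
finger_force: 8.0
```

```bash
python3 -m creep '[[-1,[0,0,0],0],[-1,[0,0,0],0],[-1,[0,0,-1],0],[-1,[0,0,-3],0],[-1,[0,0,-6],0],[-1,[0,0,-10],0],[-1,[0,0,-11],0],[-1,[0,0,-11],0]]' 25; python3 - <<'E'
from h import *
import pickle
p=manip.camera_params('wrist');s=manip.read_state()['eef_pos'];im=manip.camera('wrist');cv2.imwrite('pics/w9.png',im[:,:,::-1]);pickle.dump((p,s),open('w9.pkl','wb'))
sc=manip.camera('scene');cv2.imwrite('pics/s9.png',sc[:,:,::-1])
for d in (57,-78): print(d,proj('wrist',s+[d,0,-6],p),proj('scene',s+[d,0,-6]))
E
```

```text
clock: 14.55
eef_pos: [472.4, -180.8, 135.7]
eef_rot: [-3.14, 0.003, -3.141]
wrist_force: [0.6, 1.0, -1.3]
finger_gap: 25.4
finger_force: 25.0
57 [317.74024542 402.12502854] [285.14840838 209.76692047]
-78 [318.12386066 133.18405684] [327.49439206 195.10217031]
```

```bash
python3 - <<'E'
from h import *
import pickle
p,s=pickle.load(open('w9.pkl','rb'))
g=cv2.imread('pics/w9.png',0)
print(p['origin']-s,s)
for v in range(110,300,10):
    r=g[v]; x=318
    if r[x]<130: print(v,'-',r[x]); continue
    a=x
    while r[a]>120:a-=1
    b=x
    while r[b]>120:b+=1
    print(v,a,b,b-a,(a+b)/2)
sc=cv2.imread('pics/s9.png'); hs=cv2.cvtColor(sc,cv2.COLOR_BGR2HSV)
for v in range(180,232,3): print(v,''.join('#' if q>130 else '.' for q in hs[v,265:350,2]))
E
```

```text
[-82.88750284  -0.22543949 164.45712713] [ 472.42876093 -180.78632104  135.74990309]
110 - 108
120 - 107
130 - 107
140 287 347 60 317.0
150 287 347 60 317.0
160 287 347 60 317.0
170 287 347 60 317.0
180 288 347 59 317.5
190 288 346 58 317.0
200 288 346 58 317.0
210 288 346 58 317.0
220 288 346 58 317.0
230 288 346 58 317.0
240 288 345 57 316.5
250 289 345 56 317.0
260 289 345 56 317.0
270 289 345 56 317.0
280 289 345 56 317.0
290 290 344 54 317.0
180 ###############################..###......#...#####.##################...............
183 #########################.................###..###.############......................
186 ...............................##.........###.########...............................
189 ..........................................######.....................................
192 ..........................................######.....................................
195 ................................#.........######.........#...#####.....#########.....
198 ..........................................####################.###################...
201 ...............
[... 270 characters left out ...]
...#################...............................###################
213 ....................#########...................................#####################
216 ...................................................................##################
219 .................................................................................####
222 .....................................................................................
225 ....................................................................................#
228 .....................................................................................
231 .....................................................................................
```

The torch is about 3.7° off level (barrel width 60 px at the tail, where exactly level would give 61.7), well within 0.2 rad. I'll rise and look at the towers from here.

```bash
python3 -m creep '[[-1,[0,0,-3],0],[-1,[0,0,-7],0],[-1,[0,0,-10],0],[-1,[0,0,-11],0],[-1,[0,0,-11],0],[-1,[0,0,-11],0]]' ; python3 - <<'E'
from h import *
import pickle
p=manip.camera_params('wrist');s=manip.read_state()['eef_pos'];im=manip.camera('wrist')[:,:,::-1];cv2.imwrite('pics/w10.png',im);pickle.dump((p,s),open('w10.pkl','wb'))
print(s)
for y in(-61,-25,25,61): print(proj('wrist',[611,-208+y,118],p),proj('wrist',[590,-208+y,118],p))
c=im[300:480,120:440]; cv2.imwrite('pics/w10c.png',cv2.resize(c,None,fx=2.5,fy=2.5,interpolation=cv2.INTER_CUBIC))
E
```

```text
clock: 15.25
eef_pos: [471.3, -180.3, 241.6]
eef_rot: [3.14, -0.003, -3.141]
wrist_force: [1.1, -0.9, -2.3]
finger_gap: 25.2
finger_force: 25.0
[ 471.25947263 -180.27785522  241.63737909]
[214.74851212 390.18874386] [212.94993643 369.20218306]
[256.32126936 390.17010194] [255.26022578 369.18697531]
[314.03690321 390.14422128] [313.99934    369.16586249]
[355.57466917 390.12559505] [356.27338615 369.15066776]
```

View pics/w10c.png

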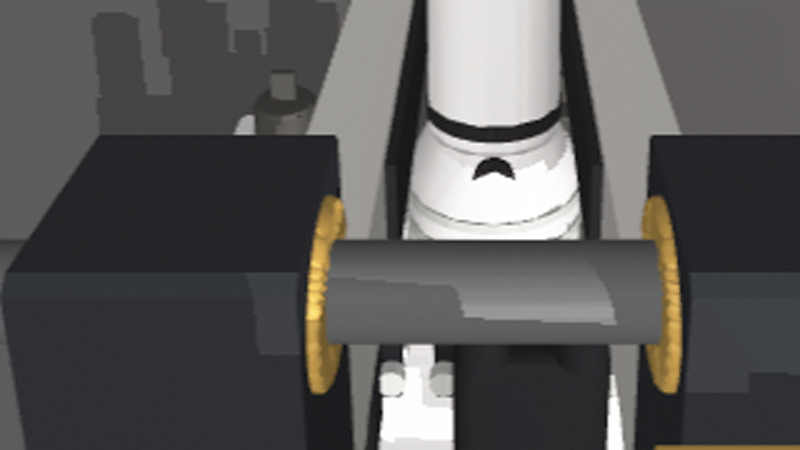

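w10c: the gripper hides the upper towers. Only a lower capped tower shows, at crop (285,100), which gives y≈-269. I'll shift 60 mm ahead, still high above the coils, so the open mouth falls in the clear part of the picture.

```bash
python3 -m creep '[[-1,[-3,0,0],0],[-1,[-6,0,0],0],[-1,[-6.5,0,0],0],[-1,[-6.5,0,0],0],[-1,[-6.5,0,0],0]]' ; python3 - <<'E'
from h import *
import pickle
p=manip.camera_params('wrist');s=manip.read_state()['eef_pos'];im=manip.camera('wrist')[:,:,::-1];cv2.imwrite('pics/w11.png',im);pickle.dump((p,s),open('w11.pkl','wb'))
print(s)
for y in(-61,-25): print(proj('wrist',[611,-208+y,118],p),proj('wrist',[590,-208+y,118],p))
g=cv2.cvtColor(im,cv2.COLOR_BGR2GRAY)
for v in range(270,356,3): print(v,' '.join('%3d'%q for q in g[v,180:284:3]))
E
```

```text
clock: 15.8
eef_pos: [536.0, -180.4, 243.0]
eef_rot: [3.141, -0.002, -3.141]
wrist_force: [0.7, -0.2, -1.7]
finger_gap: 25.4
finger_force: 25.0
[ 535.98153308 -180.42781423  243.00538326]
[209.75853129 321.94713988] [207.76181658 298.58577979]
[253.49312456 321.95556976] [252.31695155 298.59677612]
270  94  70  70  70  70  69  70  70  70  71  69  71  71  70  70  64  61  61  63  70  70  71  70  71  72  70  71  66  67  67  69  71  71  70  71
273  95  71  70  70  70  71  70  70  70  70  70  70  70  70  70  91  94  94  82  70  71  70  71  70  71  71  70  71  70  69  66  70  72  71  71
276  95  85  70  70  71  70  70  69  69  70  71  70  69  70  70  87  94  94  83  70  70  70  70  70  70  70  70  69  69  69  65  70  69  70  70
279  95  85  69  70  70  71  70  70  70  71  70  70  69  70  70  85  94  94  86  57  70  71  70  70  70  70  70  70  70  69  53  66  70  70  70
282  94  85  70  70  70  70  71  70  70  70  70  70  70  59  51  62  93  94  86  51  51  63  70  70  71  51  52  69  69  70  58  51 131 157 158
285  94  94  71  70  71  71  71  70  70  70  71  69  70  55  53  54  52  52  54 
[... 2675 characters left out ...]
 229 229 190  36  40  44  49  53  43  36 187 229 229 230 230 230 217  33 115 157 158 158 157 157 157 157 157 157 150  32  28
345  70  70  70 109 228 229 199  37  40  45  49  51  44  32 164 229 229 229 229 229 229  32 158 157 158 158 158 157 157 158 157 158 135  33  25
348  70  70  70  86 228 228 198  35  39  44  48  52  43  32 165 230 230 231 231 230 230  41 158 157 158 157 158 157 157 158 157 157 106  33  27
351  70  70  70  69 228 228 228  34  40  42  48  50  44  36  90 228 228 228 228 228 229 113 158 157 158 157 157 157 158 158 158 157  78  32  26
354  38  38  38  37  38  37  39  37  38  38  37  36  39  38  39  38  39  38  38  37  37  37  38  38  38 157 158 157 157 157 158 157  47  31  25
```

In w11 the uncapped black tube spans columns 198–220, its mouth face centred at about (208.7,309.5). The capped one next to it, with its tab, ends at row 285. That puts the mouth near x≈600, y≈-269.

```bash
python3 - <<'E'
from h import *
import pickle
p,s=pickle.load(open('w11.pkl','rb'))
m=onz('wrist',(208.7,309.5),118,p);print('mouth',m)
t=m+[-117,0,-1.3];print(t);go(t,np.pi)
E
```

```text
mouth [ 599.713922   -268.99565151  118.        ]
[ 482.713922   -268.99565151  116.7       ]
clock 15.85 tcp [ 536.  -180.5  243.5] shift cm [ 5.32 -8.86 12.68] turn 0.0 gap 25.1
```

```bash
python3 -m creep '[[-1,[2.5,-3,0],0],[-1,[5.3,-6,0],0],[-1,[5.3,-8.9,0],0],[-1,[5.3,-8.9,2],0],[-1,[5.3,-8.9,5],0],[-1,[5.3,-8.9,8],0],[-1,[5.3,-8.9,10.5],0],[-1,[5.3,-8.9,12],0],[-1,[5.3,-8.9,12.6],0],[-1,[5.3,-8.9,12.6],0],[-1,[5.3,-8.9,12.6],0],[-1,[5.3,-8.9,12.6],0]]' 25; python3 - <<'E'
from h import *
np.set_printoptions(precision=1,suppress=True)
go([482.7,-269,116.7],np.pi)
s=manip.read_state();print(s['joints'][5],s['eef_rot'])
e=s['eef_pos']
w=manip.camera('wrist');sc=manip.camera('scene');cv2.imwrite('pics/w12.png',w[:,:,::-1]);cv2.imwrite('pics/s12.png',sc[:,:,::-1])
g=cv2.cvtColor(w,cv2.COLOR_RGB2GRAY)
for v in range(125,300,15):
    r=g[v].astype(int); a=b=318
    while r[a]>120:a-=1
    while r[b]>120:b+=1
    print(v,a,b,b-a)
print([ (v,int(g[v,318])) for v in range(125,145,2)])
for t in (0,.065,.13):
  for d in (57,-78): print(t,d,proj('wrist',e+[d,0,-6+d*t]),proj('scene',e+[d,0,-6+d*t]))
hs=cv2.cvtColor(sc,cv2.COLOR_RGB2HSV)
u,v0=proj('scene',e).astype(int)
for v in range(v0-20,v0+35,2): print(v,''.join('#' if q>130 else '.' for q in hs[v,u-50:u+40,2]))
print(u-50)
E
```

```text
clock: 17.05
eef_pos: [484.1, -269.7, 119.0]
eef_rot: [-3.141, 0.001, -3.141]
wrist_force: [1.1, 0.5, -1.2]
finger_gap: 25.4
finger_force: 25.0
clock 17.05 tcp [ 484.1 -269.7  119. ] shift cm [0.1 0.1 0.2] turn 0.0 gap 25.4
-2.1455898817520818 [-3.1  0.  -3.1]
125 318 318 0
140 287 347 60
155 287 347 60
170 287 347 60
185 288 346 58
200 288 346 58
215 288 346 58
230 288 346 58
245 289 345 56
260 289 345 56
275 289 345 56
290 290 344 54
[(125, 103), (127, 104), (129, 102), (131, 103), (133, 167), (135, 254), (137, 254), (139, 254), (141, 254), (143, 254)]
0 57 [317.6 402.8] [262.8 203.7]
0 -78 [317.9 133.4] [304.4 189.9]
0.065 57 [317.6 407.8] [262.7 202.4]
0.065 -78 [317.9 133.1] [304.4 191.5]
0.13 57 [317.6 413. ] [262.7 201.2]
0.13 -78 [317.9 132.7] [304.4 193.2]
175 .............................................###......#.###...#################...........
177 ......................................######.........##.###..#############................
179 ................................############.........###.###########......................
181 .........................##########
[... 1639 characters left out ...]
...............................
217 ..........................................................................................
219 ..........................................................................................
221 ..........................................................................................
223 ..........................................................................................
225 ..........................................................................................
227 .#........................................................................................
229 ..........................................................................................
230
```

The scene picture puts the lens at about (264,202) and the tail at about (305,192). That matches the planned pose at 0.065 rad tilt, aimed at the mouth. Settling, then handing in.

```bash
python3 -m creep '[[-1,[0,0,0.1],0],[-1,[0,0,0.1],0],[-1,[0,0,0.1],0],[-1,[0,0,0.1],0],[-1,[0,0,0.1],0]]' 25 && python3 -c "
from cell import manip
print(manip.sign_off())"
```

```text
clock: 17.65
eef_pos: [483.8, -269.5, 117.0]
eef_rot: [-3.142, 0.0, -3.141]
wrist_force: [0.8, -0.4, -1.8]
finger_gap: 25.1
finger_force: 25.0
the job is handed in; nothing more can be done
None
```

I handed the job in at 17.65 s, and the hand-in returned no verdict. By my measurements the handle is seated at about 1.83 rad, and the torch is held about 4° off level, pointing into the uncapped tower (y = -61 place) with its lens about 6 cm from the mouth.

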